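# Extrude a specimen onto its carrier with the treadle

## Task

In the soil lab, slide the open-ended carrier across the table until its open side sits square and centred against the mouth of the specimen extruder's bed. Then press the extruder's spring treadle down to its stop so that the pusher moves the steel specimen ring wholly onto the carrier, and let the treadle come all the way back up. Do not touch the specimen with the robot, keep the carrier docked, and leave the spare ring, spirit level and tin around it where they are.

Things in the scene. Friction and masses are not known exactly. Their poses are not given: they have to be found in the camera images.
- extruder: Bench specimen extruder, fixed, low and long. Origin: on the table under the middle of the bed's mouth edge; y points out of the mouth (discharge), z up. Aluminium bed 110 mm wide (x), top at z = 26 mm, from y = 0 back to y = -210 mm; white housing on it from y = -110 to -210 mm, top at z = 90 mm; behind that the treadle over a foot plate ending at y = -375 mm.
- bed_mouth (a point): Middle of the mouth edge of the bed's top face (extruder x = 0, y = 0, z = 26 mm). Two guide rails, 15 mm high, inner faces at x = +-37 mm, run along the last 100 mm of the bed up to the mouth.
- treadle (a joint): Hinge of the treadle, rad: 0 = up at rest, grows as pressed, 0.37 = down on its stop. Steel plate with rubber ribs, 80 mm wide, 145 mm long, 8 mm thick, sloping up towards its free end by 0.42 rad at rest and 0.05 rad on the stop. Sprung: 110 mm from the hinge it takes about 5 N at first and 7 to 12 N near the stop, then goes hard.
- treadle_pad (a point): Point on the treadle's upper face, mid width, 110 mm from the hinge axis along the plate (35 mm short of the free end): a good place to press. It moves with the treadle: at rest about 85 mm above the table, on the stop about 46 mm.
- carrier: Loose aluminium tray, 0.7 kg, 150 mm wide (x) by 120 mm (y), 60 mm high; origin at the centre of its underside. Floor at z = 23 mm (3 mm below the bed) on two skids; 10 mm walls up to z = 60 mm at both x sides and at its closed end, y = +60 mm. The open side, y = -60 mm, faces the bed within 0.3 rad at the start. Docked, its origin is at extruder (0, 60 mm), axes parallel.
- carrier_mouth (a point): Middle of the front edge of the carrier's floor at its open side (carrier x = 0, y = -60 mm, z = 23 mm).
- treadle_hinge (a point): Middle of the treadle's hinge axis (extruder x = 0, y = -225 mm, z = 36 mm). The axis runs along the extruder's x; the free end of the treadle points to the extruder's -y.
- pusher (a joint): Travel of the pusher, m: a steel plate 62 mm wide on a rod, on the bed behind the specimen, geared to the treadle (0.27 m per rad). 0 = back, its face at extruder y = -86 mm; 0.10 = treadle on its stop, face at y = +14 mm. It goes back as the treadle rises.
- carrier_wall (a point): Middle of the top edge of the carrier's closed end wall (carrier x = 0, y = 55 mm, z = 60 mm). The wall is 10 mm thick (y) and stands 37 mm above the floor: it can be pushed on its outer face, or pinched from above to slide the carrier.
- specimen: Steel ring with a concrete-like core, solid disc 70 mm diameter, 30 mm high, about 0.32 kg, origin at the centre of its underside. It stands on the bed between the guide rails, centre 45 to 50 mm behind the mouth edge.
- spare_ring: Bystander: empty steel ring, 80 mm diameter, 30 mm high; origin at the centre of its underside.
- level: Bystander: black spirit level, 200 mm long (y), 22 mm thick, 45 mm high; origin at the centre of its underside.
- tin: Bystander: aluminium moisture tin, 70 mm diameter, 50 mm high; origin at the centre of its underside.
Not all that is in view belongs to the job. What is shaped like the carrier but blue is not meant. What is shaped like the specimen but green is not meant.

How it is judged (in metres and radians):
On the way, in this order (a step that is already met when the one before it is completed fails the run):
1. carrier docked: its open edge within 12 mm of the bed's mouth, centred within 25 mm, square within 0.12 rad, flat on the table, the specimen still on the bed (y of carrier_mouth in the frame of extruder between -0.01 and 0.012 m and x of carrier_mouth in the frame of extruder between -0.025 and 0.025 m and angle between the y axis of carrier and the y axis of extruder, either way round below 0.12 rad and height (world z) of carrier below 0.004 m and angle between carrier's own z axis and vertical below 0.05 rad and y of specimen in the frame of extruder below -0.03 m and value of joint treadle below 0.05 rad), for 0.2 s.
2. treadle pressed down to its stop (beyond 0.34 rad) with the carrier docked (y of carrier_mouth in the frame of extruder between -0.01 and 0.012 m and x of carrier_mouth in the frame of extruder between -0.025 and 0.025 m and angle between the y axis of carrier and the y axis of extruder, either way round below 0.12 rad and height (world z) of carrier below 0.004 m and angle between carrier's own z axis and vertical below 0.05 rad and value of joint treadle above 0.34 rad), for 0.2 s.
At the end, for the whole second after the job is handed in: Carrier flat and docked (open edge within 12 mm of the bed's mouth, centred within 25 mm, square within 0.12 rad); specimen flat and at rest on its floor, centre over 37 mm past the mouth, within 35 mm (x) and 30 mm (y) of the carrier's middle; treadle up (under 0.05 rad) (y of carrier_mouth in the frame of extruder between -0.01 and 0.012 m and x of carrier_mouth in the frame of extruder between -0.025 and 0.025 m and angle between the y axis of carrier and the y axis of extruder, either way round below 0.12 rad and height (world z) of carrier below 0.004 m and angle between carrier's own z axis and vertical below 0.05 rad and value of joint treadle below 0.05 rad and y of specimen in the frame of extruder above 0.037 m and x of specimen in the frame of carrier between -0.035 and 0.035 m and y of specimen in the frame of carrier between -0.03 and 0.03 m and z of specimen in the frame of carrier between 0.019 and 0.028 m and angle between specimen's own z axis and vertical below 0.1 rad and linear speed of each of specimen, carrier below 0.02 m/s); the robot touches nothing.
It fails at once if the robot touches the specimen (more than 1 N) (contact force between any of the fingers, the arm and specimen above 1 N).
It fails at once if the spare ring, spirit level or tin is moved more than 30 mm (distance of any of spare_ring, level, tin from where it was at the start of the episode above 0.03 m).
It also fails if it takes over 48 s, if anything falls off the work surface, if the arm or the gripper's body presses on something with over 40 N, if the wrist force passes 120 N, or if a joint passes its speed limit or range.

## Robot

A 6-joint arm with a two-finger parallel gripper is mounted at the origin on the work surface. World frame = base frame: x ahead of the robot, y to its left, z up, the work surface at z = 0. Lengths are in m, angles in degrees, forces in N, time in s.
With the tool pointing down it reaches from about 0.375 to 0.9 m from the base axis. Payload 3.1 kg.
Tool frame: the origin (TCP) lies at the very end of the fingers, on their centre line; the grasp point (between the pads) lies 19 mm behind it; z points along the fingers, y is the line along which they close (so a half turn about z gives the same grasp; the last joint's range is limited). The gripper opens to 87 mm and grips with 3 to 60 N. Pads are 19 mm wide; open, the fingers measure 117 mm over their backs; the gripper's body (75 mm by 190 mm) begins 51 mm behind the grasp point.
Start: joints at [61.564, 30.224, 82.088, -0, 67.689, -10.227], TCP at [0.195, 0.594, 0.223] pointing down, gripper open.
Joint ranges: [-176.69, 176.69], [-43.24, 126.21], [12.49, 139.97], [-82, 262], [0, 151.66], [-163.58, 163.58]. Speed limits (degrees/s): [159.86, 159.86, 180, 180, 180, 180].

## Interface

Orientations are given as a 3x3 rotation matrix whose columns are the frame's x, y, z axes.
In Python, from rig import bot gives the robot as it stands.
- The arm moves only by the tool move_arm, never from a script. Its argument "increments" is a list of rows, each an object with "xyz": the shift along the tool's x, y, z in mm, a list of three; "roll": the turn about the tool's z in rad; "grip": the opening in per cent of the stroke, from 0 (shut) to 100 (fully open). A call has 1 to 5 rows; each row shifts and turns the commanded pose from where the row before left it, along the tool's axes as they then stand; what a row does not reach is not made up. A row lasts 1/12 s, in which the tool goes at most 41.7 mm and 7.16 degrees, less where a joint would pass 70% of its speed; a pose out of reach is approached as far as the arm can. A call is refused whole if a number of a shift passes 41.7 or a number of a turn 0.125, either way. A call with a gripper value outside its range is refused whole. The fingers move at their own pace and stop on an object; the grip force is fixed at half the most. Time passes only in rows, so rows that do not move let the fingers close. It gives the time, the measured TCP pose, the force, the opening and the grip force at its end, in the units of the state.
- bot.read_state(): the state, without advancing time (a new reading comes with each control period).
- bot.capture(name): name is "scene" or "side" or "wrist"; returns (picture, depth): 400x640x3 uint8, red, green, blue; 400x640 float32, m along the optical axis (not along the pixel's ray), 0 where there is no reading.
- bot.camera_model(name): a dict with "intrinsics" (3x3 intrinsics, pixels), "rvec" (rotation vector, rad) and "tvec" (3), from world to camera coordinates, as OpenCV has them; the wrist camera has in their place "tool_from_camera" (4x4, takes a point from camera to tool coordinates, whose origin is the TCP and whose axes are the flange's). Camera axes: x right, y down, z forward; pixel columns grow to the right and rows downward; lengths in m; the calibration is good to about 2 mm. A picture is of the moment at which its call begins: read the wrist's pose just before it. camera_model takes no time and is no camera call.
- bot.hand_in(): hands the job in; it is judged then, once.
Trained networks look in the newest picture that a camera, given by its name, has taken for a name from the list of things; names that differ only in an ending like _2 or _b are one class to them, and where a whole thing is asked for, a point or a joint stands for the part that bears it (a point fixed in the world has none). Each returns a list of dicts, best first, with "conf" (0 to 1); they miss things now and then, are a little off and sometimes report something else, mostly with a low value. They report only what shows in the picture. A call takes as long as a camera call. They do not tell look-alikes from the thing itself.
- bot.spot_in(label, camera): "at" ([x, y, z] in m, in the coordinates of the camera as it stood for that picture, good to about 4 mm: the middle of the surface that is visible of it).
- bot.trace(label, camera): "mask" (400x640 bool, what is visible of it).
The state is a dict: "time_s": time; "joint_positions": joint angles; "qvel": joint speeds; "tau": joint torques, N m; "position": TCP position; "tcp_rot": TCP orientation; "force": force on the tool from outside, world axes, zero at the start; "moment": the same for the moment, N m; "opening": opening from 0.0 (shut) to 1.0 (fully open); "grasp_force": force on a finger pad.
Only numpy, scipy, OpenCV 4.12 (cv2) and the standard library are available. Lean on these libraries where they do the work, as an engineer would, in place of code of your own. Each camera call takes 0.05 s, during which the arm holds its last target. There are 200 camera calls.

## Working session

There is one attempt and no reset: what is moved stays moved. The work goes in short steps, Python scripts to look and compute and a tool call to move; the robot and the scene stay as the last step left them, time stands still between calls to the robot, and variables do not carry over. Pictures are saved under pics/ and viewed, at most 10 in all, crops included, and the job is handed in when it is done.

Besides the shell and the picture viewer there is one more tool, called after "Emit:" as name([rows], argument=value, ...), one row to a line, values as JSON. move_arm: Moves the arm, as the interface text tells. Its arguments: {"type":"object","properties":{"increments":{"type":"array"}},"required":["increments"]}

```bash
mkdir -p pics; cat > h.py <<'E'
import numpy as np, cv2
from rig import bot
def pose(cam):
    m=bot.camera_model(cam);K=np.array(m["intrinsics"],float)
    if "rvec" in m:
        R=cv2.Rodrigues(np.array(m["rvec"],float))[0];t=np.array(m["tvec"],float).ravel()
        return K,R.T,-R.T@t
    s=bot.read_state();T=np.array(m["tool_from_camera"]);Rt=np.array(s["tcp_rot"])
    return K,Rt@T[:3,:3],Rt@T[:3,3]+np.array(s["position"])
def cloud(cam):
    K,R,c=pose(cam);im,d=bot.capture(cam)
    v,u=np.mgrid[:400,:640]
    p=np.stack([(u-K[0,2])/K[0,0]*d,(v-K[1,2])/K[1,1]*d,d],-1)
    return im,d,p@R.T+c,(K,R,c)
E
python3 - <<'E'
from h import *
ims=[]
for c in ["scene","side"]:
    im,d,P,(K,R,t)=cloud(c); ims.append(im)
    np.savez(f"{c}.npz",im=im,d=d,P=P,K=K,R=R,t=t)
    for n in ["extruder","treadle","carrier","specimen","spare_ring","level","tin","pusher"]:
        print(c,n,[(round(o["conf"],2),np.round(R@np.array(o["at"])+t,3).tolist()) for o in bot.spot_in(n,c)][:3])
for c,im in zip(["scene","side"],ims): cv2.imwrite(f"pics/{c}.png",im[:,:,::-1])
s=bot.read_state();print(s["time_s"],s["tcp_rot"],s["position"])
E
```

```text
scene extruder [(0.76, [0.432, -0.125, 0.046]), (0.66, [0.651, 0.083, 0.049]), (0.38, [0.462, 0.0, 0.057])]
scene treadle [(0.88, [0.406, -0.194, 0.074])]
scene carrier [(0.91, [0.521, 0.245, 0.034]), (0.58, [0.45, 0.424, 0.043]), (0.3, [0.589, -0.002, 0.024])]
scene specimen [(0.85, [0.456, 0.041, 0.058]), (0.74, [0.587, 0.002, 0.021]), (0.67, [0.316, 0.195, 0.031])]
scene spare_ring [(0.72, [0.588, 0.002, 0.025])]
scene level [(0.71, [0.545, -0.181, 0.039])]
scene tin [(0.81, [0.65, 0.082, 0.046])]
scene pusher []
side extruder [(0.79, [0.408, -0.159, 0.05])]
side treadle []
side carrier [(0.81, [0.526, 0.252, 0.024])]
side specimen [(0.84, [0.31, 0.195, 0.025]), (0.78, [0.45, 0.05, 0.059])]
side spare_ring [(0.57, [0.581, -0.002, 0.019]), (0.16, [0.524, 0.252, 0.025])]
side level [(0.57, [0.535, -0.201, 0.044])]
side tin [(0.56, [0.629, 0.079, 0.042])]
side pusher []
0.9 [[-9.49915726e-01  3.12506183e-01  6.58963436e-07]
 [ 3.12506183e-01  9.49915726e-01  1.34604382e-05]
 [ 3.58051042e-06  1.29922120e-05 -1.00000000e+00]] [0.19526459 0.59367579 0.22257122]
```

View pics/scene.png

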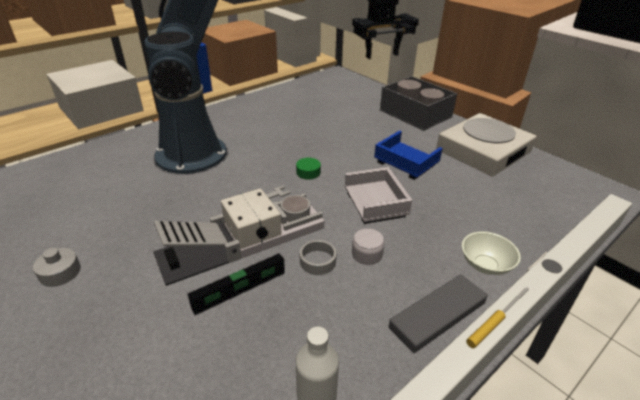

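View pics/side.png

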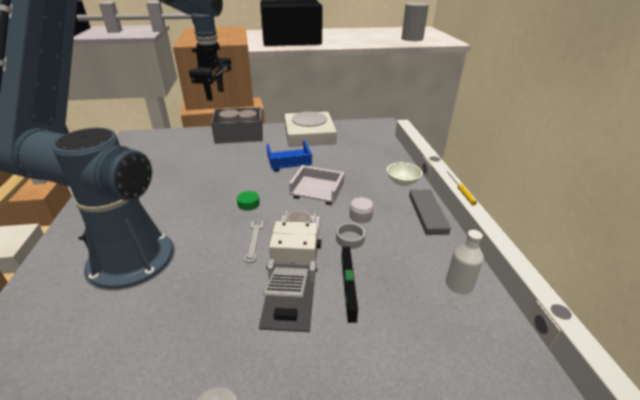

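The scene camera shows the extruder at about (240,230) px with its mouth at (310,210), pointing towards the white carrier at (378,193). The blue tray (408,152) and green disc (308,167) are decoys. The tin (368,243), ring (318,256) and level (238,283) stand beside the extruder.

```bash
python3 - <<'E'
from h import *
A=[np.load(c+".npz") for c in("scene","side")]
bot.capture("scene");bot.capture("side")
def sel(q,lo,hi,cx,cy,r):
    P=q["P"].reshape(-1,3)
    return P[(P[:,2]>lo)&(P[:,2]<hi)&(np.hypot(P[:,0]-cx,P[:,1]-cy)<r)]
def rect(p): 
    (c,s,a)=cv2.minAreaRect((p[:,:2]*1000).astype(np.float32)); return len(p),np.round(c,1),np.round(s,1),round(a,1)
for n,q in zip(("scene","side"),A):
    print(n)
    p=sel(q,-.01,.01,.6,.2,.4);print(" tablez",np.median(p[:,2]))
    p=sel(q,.083,.1,.43,-.05,.12);print(" housing",rect(p),np.median(p[:,2]))
    p=sel(q,.052,.07,.52,.245,.12);print(" carrier wall",rect(p),np.median(p[:,2]))
    p=sel(q,.012,.07,.52,.245,.11);print(" carrier all",rect(p))
    p=sel(q,.015,.033,.52,.245,.10);print(" carrier floor",rect(p),np.median(p,0))
    p=sel(q,.05,.064,.455,.04,.06);print(" spec top",rect(p),np.median(p,0))
    m=bot.trace("treadle",n)
    if m: 
        p=q["P"][m[0]["mask"]];p=p[p[:,2]>.035];print(" treadle",rect(p))
    m=bot.trace("extruder",n)
    if m:
        p=q["P"][m[0]["mask"]];p=p[(p[:,2]>.006)&(p[:,2]<.14)];print(" extr",rect(p))
        r=cv2.minAreaRect((p[:,:2]*1000).astype(np.float32));print(cv2.boxPoints(r).round())
E
```

```text
scene
 tablez 0.0016528712442072102
 housing (1520, array([427.2, -62.3]), array([100.1, 113.1]), 79.2) 0.09139127253841955
 carrier wall (666, array([524.8, 246.7]), array([122. , 156.2]), 64.4) 0.06025998511965669
 carrier all (2647, array([524.9, 246.4]), array([122.5, 156.7]), 64.4)
 carrier floor (1319, array([527.4, 243.4]), array([119.1, 149.7]), 64.5) [0.51256628 0.2428253  0.02479611]
 spec top (559, array([446.7,  41.3]), array([79.8, 69.4]), 75.5) [0.45184127 0.04013865 0.05783833]
 treadle (1711, array([ 733.2, -273.4]), array([144. , 784.1]), 75.4)
side
 tablez 0.000702214362762188
 housing (1233, array([426.3, -61.2]), array([104.1, 109.7]), 79.2) 0.09028937062267428
 carrier wall (308, array([525.3, 247.1]), array([124.1, 150.8]), 64.6) 0.05962300294029732
 carrier all (1527, array([524.6, 246.4]), array([126.2, 151.5]), 64.5)
 carrier floor (909, array([523.7, 243.9]), array([119.8, 151. ]), 64.1) [0.51949221 0.23947791 0.02361063]
 spec top (259, array([448.6,  54.9]), array([56.2, 68.7]), 80.8) [0.44857447 0.05082956 0.05680304]
 treadle (1162, array([ 376.3, -435.5]), array([642.2,  89.8]), 84.0)
 extr (5245, array([424.2, -89. ]), array([378.9, 123.9]), 77.7)
[[ 323. -261.]
 [ 444. -287.]
 [ 525.   83.]
 [ 404.  109.]]
```

```bash
python3 - <<'E'
from h import *
B=np.vstack([np.load(c+".npz")["P"].reshape(-1,3) for c in("scene","side")])
o=np.array([460,96])/1000.
for it in range(1):
    a=np.radians(78.3);ey=np.array([np.cos(a),np.sin(a)]);ex=np.array([ey[1],-ey[0]])
    q=np.c_[(B[:,:2]-o)@ex,(B[:,:2]-o)@ey,B[:,2]]*1000
    k=lambda lo,hi,y0,y1,w=75:q[(q[:,2]>lo)&(q[:,2]<hi)&(q[:,1]>y0)&(q[:,1]<y1)&(abs(q[:,0])<w)]
    # side edges per y slice
    for y in range(-370,20,20):
        s=k(8,120,y,y+20);  b=k(20,46,y,y+20)
        if len(s)>5: print(y+10,len(s),"all x",np.percentile(s[:,0],[1,99]).round(1),"zmax",s[:,2].max().round(), "band",np.percentile(b[:,0],[1,99]).round(1) if len(b)>5 else "")
    for x in range(-60,60,20):
        f=k(8,32,-100,40);f=f[(f[:,0]>x)&(f[:,0]<x+20)];b=k(-1,60,-420,-100);b=b[(b[:,0]>x)&(b[:,0]<x+20)&(b[:,2]>5)]
        h=k(84,100,-250,-50);h=h[(h[:,0]>x)&(h[:,0]<x+20)]
        print("x",x+10,"front y",np.percentile(f[:,1],[98,100]).round(1) if len(f) else"","back",np.percentile(b[:,1],[0,2]).round(1),"hous",np.percentile(h[:,1],[2,98]).round(1) if len(h) else"")
E
```

```text
-360 1041 all x [-50.4  54.3] zmax 101.0 band [-22.7  26.3]
-340 1014 all x [-49.   53.8] zmax 100.0 band [-22.6  26.8]
-320 864 all x [-48.5  54.4] zmax 92.0 band 
-300 792 all x [-49.8  53.5] zmax 82.0 band 
-280 637 all x [-38.6  54.3] zmax 72.0 band 
-260 547 all x [-38.2  53.9] zmax 63.0 band 
-240 751 all x [-55.1  56.8] zmax 54.0 band [-57.7  56.9]
-220 1098 all x [-54.2  61.1] zmax 93.0 band [-57.8  61.7]
-200 1296 all x [-52.4  55.9] zmax 98.0 band [-43.7  55.8]
-180 792 all x [-52.7  62.1] zmax 95.0 band [50.5 56.4]
-160 814 all x [-54.3  66.9] zmax 95.0 band [50.7 56.5]
-140 712 all x [-53.7  55.5] zmax 96.0 band [50.2 55.5]
-120 635 all x [-52.6  55.1] zmax 97.0 band [50.3 55.3]
-100 214 all x [-29.   54.3] zmax 88.0 band [16.  53.9]
-80 323 all x [-44.6  54.7] zmax 61.0 band [-45.3  54.4]
-60 450 all x [-35.2  53.7] zmax 62.0 band [-24.5  54.3]
-40 452 all x [-43.7  53.6] zmax 61.0 band [-46.6  53.5]
-20 311 all x [-55.2  53.9] zmax 61.0 band [-55.6  54.4]
0 117 all x [-56.3  52.8] zmax 44.0 band [-56.5  52.5]
x -50 front y [-4.7 -4.7] back [-402.5 -374.5] hous [-210.8 -114.2]
x -30 front y  back [-377.5 -374.4] hous [-210.4 -115.2]
x -10 front y [-2.8 -2.6] back [-393.5 -374.2] hous [-210.4 -115.2]
x 10 front y [-1.1 -0.9] back [-375.6 -373.2] hous [-210.1 -114. ]
x 30 front y [1.2 1.4] back [-376.  -372.6] hous [-210.1 -114.6]
x 50 front y [-3.2  0.3] back [-375.4 -369.8] hous [-209.4 -114.8]
```

Emit:
move_arm([
  {"xyz": [-36,-15,6],"roll": 0.0635,"grip": 60},
  {"xyz": [-36,-15,6],"roll": 0.0635,"grip": 60},
  {"xyz": [-36,-15,6],"roll": 0,"grip": 60},
  {"xyz": [-36,-15,6],"roll": 0,"grip": 60},
  {"xyz": [-36,-15,6],"roll": 0,"grip": 60},
])

```text
time_s: 1.62
position: [0.3316, 0.4526, 0.1924]
tcp_rot: [[-0.903, 0.43, 0.0], [0.43, 0.903, 0.0], [-0.0, 0.0, -1.0]]
force: [0.5, 0.8, 0.1]
opening: 0.708
grasp_force: 0.0
```

```bash
cat > go.py <<'E'
import sys
from h import *
def go(x,y,z,a):
    s=bot.read_state();R=np.array(s["tcp_rot"]);p=np.array(s["position"])*1000
    cur=np.degrees(np.arctan2(R[1,1],R[0,1]))
    print("t",round(s["time_s"],2),"p",p.round(1),"yaw",cur.round(2),"d tool",(R.T@(np.array([x,y,z])-p)).round(1),"roll",np.radians(cur-a).round(4),"F",np.round(s["force"],1),"op",round(s["opening"],3),"gf",round(float(np.max(s["grasp_force"])),1))
go(*map(float,sys.argv[1:]))
E
python3 go.py 548.5 296.3 110 64.5
```

```text
t 1.62 p [331.6 452.6 192.4] yaw 64.56 d tool [-263.   -48.    82.5] roll 0.0011 F [0.5 0.8 0.1] op 0.708 gf 0.0
```

Emit:
move_arm([
  {"xyz": [-38,-7,8],"roll": 0,"grip": 60},
  {"xyz": [-38,-7,8],"roll": 0,"grip": 60},
  {"xyz": [-38,-7,8],"roll": 0,"grip": 60},
  {"xyz": [-38,-7,8],"roll": 0,"grip": 60},
  {"xyz": [-38,-7,8],"roll": 0,"grip": 60},
])

```text
time_s: 2.03
position: [0.4887, 0.3391, 0.1524]
tcp_rot: [[-0.903, 0.43, 0.0], [0.43, 0.903, 0.0], [-0.0, 0.0, -1.0]]
force: [0.7, 1.0, 0.0]
opening: 0.599
grasp_force: 0.0
```

Emit:
move_arm([
  {"xyz": [-36,-6,15],"roll": 0,"grip": 60},
  {"xyz": [-36,-6,15],"roll": 0,"grip": 60},
  {"xyz": [0,0,0],"roll": 0,"grip": 60},
])

```text
time_s: 2.28
position: [0.5526, 0.294, 0.1201]
tcp_rot: [[-0.9, 0.435, 0.002], [0.435, 0.9, -0.002], [-0.003, -0.001, -1.0]]
force: [0.4, -0.3, -0.4]
opening: 0.602
grasp_force: 0.0
```

```bash
python3 go.py 548.5 296.3 34 64.5; python3 - <<'E'
from h import *
im,d,P,(K,R,t)=cloud("wrist")
cv2.imwrite("pics/w1.png",im[:,:,::-1])
B=P.reshape(-1,3)*1000
p=B[(B[:,2]>50)&(B[:,2]<68)&(np.hypot(B[:,0]-525,B[:,1]-247)<110)]
print(len(p),cv2.minAreaRect(p[:,:2].astype(np.float32)))
E
```

```text
t 2.28 p [552.6 294.  120.1] yaw 64.19 d tool [ 5.   0.3 86.1] roll -0.0055 F [ 0.4 -0.3 -0.4] op 0.602 gf 0.0
5987 ((519.5191650390625, 247.98175048828125), (119.67735290527344, 141.03103637695312), 64.51304626464844)
```

View pics/w1.png

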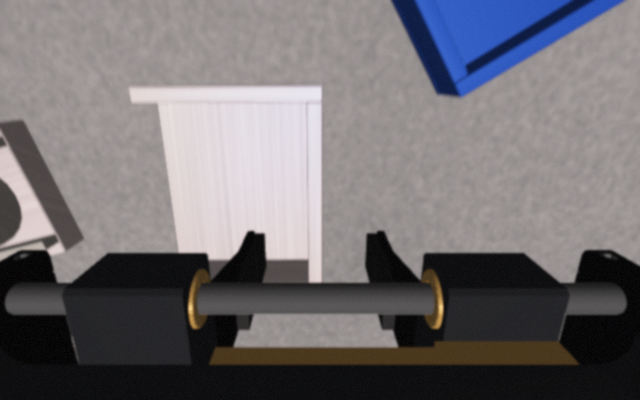

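The wall (x 308–322 px) lies midway between the fingers (250 and 380 px) and is parallel to them, so I go down and pinch it.

Emit:
move_arm([
  {"xyz": [4,0,30],"roll": 0,"grip": 60},
  {"xyz": [0,0,30],"roll": 0,"grip": 60},
  {"xyz": [0,0,26],"roll": 0,"grip": 50},
  {"xyz": [0,0,0],"roll": 0,"grip": 30},
  {"xyz": [0,0,0],"roll": 0,"grip": 0},
])

```text
time_s: 2.75
position: [0.5416, 0.3008, 0.0358]
tcp_rot: [[-0.903, 0.429, -0.003], [0.429, 0.903, -0.001], [0.003, -0.002, -1.0]]
force: [0.7, 0.2, -0.3]
opening: 0.455
grasp_force: 0.0
```

Emit:
move_arm([
  {"xyz": [0,0,0],"roll": 0,"grip": 0},
  {"xyz": [0,0,0],"roll": 0,"grip": 0},
  {"xyz": [0,0,0],"roll": 0,"grip": 0},
  {"xyz": [0,0,0],"roll": 0,"grip": 0},
])

```text
time_s: 3.08
position: [0.5439, 0.3002, 0.0383]
tcp_rot: [[-0.903, 0.429, 0.002], [0.429, 0.903, -0.0], [-0.002, 0.0, -1.0]]
force: [-2.1, -5.1, 2.9]
opening: 0.159
grasp_force: 2.1
```

```bash
python3 go.py 480.5 211 34 79
```

```text
t 3.08 p [543.9 300.2  38.3] yaw 64.57 d tool [  18.9 -107.8    4.2] roll -0.2519 F [-2.1 -5.1  2.9] op 0.159 gf 2.1
```

Emit:
move_arm([
  {"xyz": [0,0,0],"roll": 0,"grip": 0},
  {"xyz": [0,0,0],"roll": 0,"grip": 0},
  {"xyz": [0,-4,0],"roll": 0,"grip": 0},
  {"xyz": [2,-8,0],"roll": -0.02,"grip": 0},
  {"xyz": [2,-8,0],"roll": -0.02,"grip": 0},
])

```text
time_s: 3.5
position: [0.534, 0.2857, 0.038]
tcp_rot: [[-0.919, 0.394, 0.007], [0.394, 0.919, 0.004], [-0.005, 0.006, -1.0]]
force: [2.3, 4.4, 2.6]
opening: 0.11
grasp_force: 30.1
```

```bash
python3 go.py 476.5 220.8 36 79
```

```text
t 3.5 p [534.  285.7  38. ] yaw 66.81 d tool [ 27.3 -82.3   1.3] roll -0.2128 F [2.3 4.4 2.6] op 0.11 gf 30.1
```

Emit:
move_arm([
  {"xyz": [4.5,-9.5,0],"roll": -0.026,"grip": 0},
  {"xyz": [4.5,-9.5,0],"roll": -0.026,"grip": 0},
  {"xyz": [4.5,-9.5,0],"roll": -0.026,"grip": 0},
  {"xyz": [4.5,-9.5,0],"roll": -0.026,"grip": 0},
  {"xyz": [4.5,-9.5,0],"roll": -0.026,"grip": 0},
])

```text
time_s: 3.92
position: [0.4967, 0.2485, 0.038]
tcp_rot: [[-0.963, 0.271, 0.008], [0.271, 0.963, 0.003], [-0.006, 0.005, -1.0]]
force: [2.4, 4.5, 3.4]
opening: 0.115
grasp_force: 30.0
```

Emit:
move_arm([
  {"xyz": [4.5,-9.5,0],"roll": -0.026,"grip": 0},
  {"xyz": [4.5,-9.5,0],"roll": -0.026,"grip": 0},
  {"xyz": [4,-8,0],"roll": -0.02,"grip": 0},
  {"xyz": [0,0,0],"roll": 0,"grip": 0},
  {"xyz": [0,0,0],"roll": 0,"grip": 0},
])

```text
time_s: 4.33
position: [0.4761, 0.2241, 0.0379]
tcp_rot: [[-0.98, 0.201, 0.004], [0.201, 0.98, 0.001], [-0.004, 0.001, -1.0]]
force: [1.3, -1.3, 7.8]
opening: 0.11
grasp_force: 30.0
```

```bash
python3 go.py 474.6 211 36 79; cat > meas.py <<'E'
from h import *
o=np.array([458,95.5]);a=np.radians(79);ey=np.array([np.cos(a),np.sin(a)]);ex=np.array([ey[1],-ey[0]])
for n in("scene","side"):
    im,d,P,_=cloud(n);B=P.reshape(-1,3)*1000
    q=np.c_[(B[:,:2]-o)@ex,(B[:,:2]-o)@ey,B[:,2]]
    cv2.imwrite(f"pics/{n}_{bot.read_state()['time_s']:.1f}.png",im[:,:,::-1])
    g=q[(abs(q[:,0])<110)&(q[:,1]>-40)&(q[:,1]<160)&(q[:,2]<67)]
    for x in(-69,69):
        w=g[(g[:,2]>50)&(g[:,2]<66)&(abs(g[:,0]-x)<15)&(g[:,1]>-5)&(g[:,1]<100)]
        if len(w)>20:
            c=np.polyfit(w[:,1],w[:,0],1);print(n,"wall",x,len(w),"x range",np.percentile(w[:,0],[2,50,98]).round(1),"slope",c[0].round(3),"ymin",np.percentile(w[:,1],[1,99]).round(1))
    s=q[(q[:,2]>48)&(q[:,2]<64)&(abs(q[:,0])<45)&(q[:,1]>-95)&(q[:,1]<100)]
    if len(s)>20: print(n,"spec",len(s),np.percentile(s[:,0],[2,98]).round(1),np.percentile(s[:,1],[2,98]).round(1),np.median(s[:,2]).round(1))
    b=q[(q[:,2]>20)&(q[:,2]<33)&(abs(q[:,0])<90)&(q[:,1]>-30)&(q[:,1]<60)]
    print(n,"y hist z",[(y,np.median(b[(b[:,1]>=y)&(b[:,1]<y+4),2]).round(1),int(((b[:,1]>=y)&(b[:,1]<y+4)).sum())) for y in range(-12,20,4) if ((b[:,1]>=y)&(b[:,1]<y+4)).sum()])
E
python3 meas.py
```

```text
t 4.33 p [476.1 224.1  37.9] yaw 78.4 d tool [ -1.1 -13.1   1.9] roll -0.0104 F [ 1.3 -1.3  7.8] op 0.11 gf 30.0
scene wall -69 141 x range [-76.5 -67.5 -63.8] slope 0.018 ymin [15.1 83.2]
scene wall 69 212 x range [64.2 72.7 76. ] slope 0.01 ymin [14.4 98.6]
scene spec 574 [-31.1  32.7] [-93.8 -20.2] 57.7
scene y hist z [(-12, np.float64(27.0), 20), (-8, np.float64(27.4), 23), (-4, np.float64(27.3), 18), (0, np.float64(26.7), 2), (12, np.float64(23.8), 57), (16, np.float64(24.5), 67)]
side wall -69 73 x range [-75.6 -69.9 -65.5] slope 0.004 ymin [15.4 99.5]
side wall 69 62 x range [64.3 68.8 73.6] slope 0.006 ymin [14.3 98.8]
side spec 261 [-32.5  31.2] [-68.3 -16.8] 56.9
side y hist z [(-12, np.float64(26.0), 5), (-8, np.float64(26.4), 7), (-4, np.float64(26.4), 8), (12, np.float64(25.5), 19), (16, np.float64(23.7), 38)]
```

Centred and square, with a gap of about 14 mm. I close it slowly.

Emit:
move_arm([
  {"xyz": [-0.5,-4,0],"roll": -0.005,"grip": 0},
  {"xyz": [-0.5,-4,0],"roll": -0.005,"grip": 0},
  {"xyz": [0,-3,0],"roll": 0,"grip": 0},
  {"xyz": [0,-2,0],"roll": 0,"grip": 0},
  {"xyz": [0,0,0],"roll": 0,"grip": 0},
])

```text
time_s: 4.85
position: [0.4752, 0.2124, 0.038]
tcp_rot: [[-0.981, 0.193, 0.005], [0.193, 0.981, 0.003], [-0.005, 0.004, -1.0]]
force: [0.4, 3.4, 5.7]
opening: 0.111
grasp_force: 30.0
```

Emit:
move_arm([
  {"xyz": [0,-1,0],"roll": 0,"grip": 0},
  {"xyz": [0,-1,0],"roll": 0,"grip": 0},
  {"xyz": [0,0,0],"roll": 0,"grip": 0},
])

```text
time_s: 5.1
position: [0.475, 0.2108, 0.038]
tcp_rot: [[-0.981, 0.193, 0.006], [0.193, 0.981, 0.003], [-0.005, 0.004, -1.0]]
force: [1.4, 5.2, 5.4]
opening: 0.112
grasp_force: 30.0
```

```bash
python3 go.py 474.6 211 36 79; python3 meas.py
```

```text
t 5.1 p [475.  210.8  38. ] yaw 78.87 d tool [0.4 0.1 2. ] roll -0.0022 F [1.4 5.2 5.4] op 0.112 gf 30.0
scene wall -69 155 x range [-74.2 -65.5 -61.8] slope 0.024 ymin [ 1.3 72. ]
scene wall 69 246 x range [65.4 74.4 77.5] slope 0.013 ymin [ 1.9 98.5]
scene spec 569 [-31.6  32.6] [-93.5 -19.4] 57.7
scene y hist z [(-12, np.float64(27.5), 23), (-8, np.float64(27.6), 19), (-4, np.float64(27.2), 19), (0, np.float64(25.3), 47), (4, np.float64(24.8), 43), (8, np.float64(24.8), 51), (12, np.float64(24.8), 52), (16, np.float64(25.0), 49)]
side wall -69 85 x range [-74.  -68.6 -64. ] slope 0.007 ymin [ 1.6 98.1]
side wall 69 75 x range [65.8 70.7 75.4] slope 0.001 ymin [ 1.  95.3]
side spec 260 [-32.3  31.2] [-68.  -16.6] 57.0
side y hist z [(-12, np.float64(26.2), 6), (-8, np.float64(26.7), 6), (-4, np.float64(26.1), 6), (0, np.float64(25.0), 29), (4, np.float64(23.9), 22), (8, np.float64(23.6), 7), (12, np.float64(23.3), 16), (16, np.float64(24.1), 18)]
```

Emit:
move_arm([
  {"xyz": [0,-1,0],"roll": 0,"grip": 0},
  {"xyz": [0,-0.5,0],"roll": 0,"grip": 0},
  {"xyz": [0,0,0],"roll": 0,"grip": 0},
])

```text
time_s: 5.45
position: [0.4748, 0.2094, 0.038]
tcp_rot: [[-0.981, 0.193, 0.006], [0.193, 0.981, 0.003], [-0.005, 0.004, -1.0]]
force: [1.1, 6.0, 6.1]
opening: 0.112
grasp_force: 30.0
```

Emit:
move_arm([
  {"xyz": [0,0,0],"roll": 0,"grip": 10},
  {"xyz": [0,0,0],"roll": 0,"grip": 25},
  {"xyz": [0,0,0],"roll": 0,"grip": 40},
  {"xyz": [0,0,0],"roll": 0,"grip": 40},
  {"xyz": [0,0,-20],"roll": 0,"grip": 40},
])

```text
time_s: 5.87
position: [0.4697, 0.207, 0.054]
tcp_rot: [[-0.981, 0.192, -0.007], [0.192, 0.981, -0.002], [0.007, -0.003, -1.0]]
force: [-0.5, -0.4, 0.4]
opening: 0.328
grasp_force: 0.0
```

```bash
python3 go.py 395 -225 120 79
```

```text
t 5.87 p [469.7 207.   54. ] yaw 78.93 d tool [  -9.2 -438.5  -64.7] roll -0.0012 F [-0.5 -0.4  0.4] op 0.328 gf 0.0
```

Emit:
move_arm([
  {"xyz": [0,0,-40],"roll": 0,"grip": 40},
  {"xyz": [0,0,-40],"roll": 0,"grip": 40},
  {"xyz": [0,0,-30],"roll": 0,"grip": 0},
  {"xyz": [0,0,0],"roll": 0,"grip": 0},
])

```text
time_s: 6.2
position: [0.4759, 0.2085, 0.172]
tcp_rot: [[-0.981, 0.192, 0.011], [0.192, 0.981, 0.002], [-0.011, 0.004, -1.0]]
force: [0.8, 0.1, 0.1]
opening: 0.316
grasp_force: 0.0
```

```bash
python3 meas.py; python3 go.py 395 -225 120 79; python3 - <<'E'
from h import *
o=np.array([458,95.5]);a=np.radians(79)
ey=np.array([np.cos(a),np.sin(a)]);ex=np.array([ey[1],-ey[0]])
for th in (0.42,0.05):
    y=-225-110*np.cos(th); print(th, o+ey*y)
E
```

```text
scene wall -69 216 x range [-73.3 -65.4 -61.7] slope 0.005 ymin [ 0.1 98.8]
scene wall 69 249 x range [65.8 74.4 78.1] slope 0.009 ymin [ 0.2 99.1]
scene spec 568 [-31.6  33.1] [-93.1 -19.5] 57.7
scene y hist z [(-12, np.float64(26.9), 22), (-8, np.float64(28.1), 21), (-4, np.float64(27.6), 22), (0, np.float64(25.0), 47), (4, np.float64(24.8), 44), (8, np.float64(24.7), 51), (12, np.float64(24.7), 58), (16, np.float64(24.7), 49)]
side wall -69 84 x range [-73.9 -68.2 -64.1] slope 0.009 ymin [-0.4 96.5]
side wall 69 76 x range [65.8 70.7 75.4] slope 0.006 ymin [ 0.1 95.8]
side spec 259 [-32.2  31.1] [-67.4 -16.5] 57.0
side y hist z [(-12, np.float64(25.5), 6), (-8, np.float64(26.5), 8), (-4, np.float64(26.9), 10), (0, np.float64(25.6), 28), (4, np.float64(24.3), 14), (8, np.float64(23.7), 16), (12, np.float64(23.6), 10), (16, np.float64(23.4), 19)]
t 6.3 p [472.7 207.7 167.6] yaw 78.94 d tool [  -6.6 -439.6   47.2] roll -0.001 F [-0.5 -0.4  0.7] op 0.239 gf 0.0
0.42 [ 395.90316187 -223.96053799]
0.05 [ 394.10521732 -233.21016083]
```

Emit:
move_arm([
  {"xyz": [-0.6,-40,0],"roll": 0,"grip": 0},
  {"xyz": [-0.6,-40,0],"roll": 0,"grip": 0},
  {"xyz": [-0.6,-40,0],"roll": 0,"grip": 0},
  {"xyz": [-0.6,-40,0],"roll": 0,"grip": 0},
  {"xyz": [-0.6,-40,0],"roll": 0,"grip": 0},
])

```text
time_s: 6.72
position: [0.4346, 0.0098, 0.1647]
tcp_rot: [[-0.982, 0.191, -0.005], [0.191, 0.982, 0.001], [0.005, 0.0, -1.0]]
force: [0.0, -0.5, -0.2]
opening: 0.006
grasp_force: 0.0
```

Emit:
move_arm([
  {"xyz": [-0.6,-40,0],"roll": 0,"grip": 0},
  {"xyz": [-0.6,-40,0],"roll": 0,"grip": 0},
  {"xyz": [-0.6,-40,0],"roll": 0,"grip": 0},
  {"xyz": [-0.6,-40,0],"roll": 0,"grip": 0},
  {"xyz": [-0.6,-40,0],"roll": 0,"grip": 0},
])

```text
time_s: 7.13
position: [0.3993, -0.1868, 0.1647]
tcp_rot: [[-0.981, 0.192, -0.004], [0.192, 0.981, 0.003], [0.004, 0.002, -1.0]]
force: [0.7, 0.2, -0.3]
opening: 0.005
grasp_force: 0.0
```

Emit:
move_arm([
  {"xyz": [0,-20,0],"roll": 0,"grip": 0},
  {"xyz": [0,-20,20],"roll": 0,"grip": 0},
  {"xyz": [0,0,20],"roll": 0,"grip": 0},
  {"xyz": [0,0,0],"roll": 0,"grip": 0},
  {"xyz": [0,0,0],"roll": 0,"grip": 0},
])

```text
time_s: 7.55
position: [0.3918, -0.2236, 0.1245]
tcp_rot: [[-0.981, 0.193, -0.005], [0.193, 0.981, 0.005], [0.006, 0.004, -1.0]]
force: [0.3, 0.2, -0.8]
opening: 0.003
grasp_force: 0.0
```

```bash
python3 go.py 395 -229 88 79
```

```text
t 7.55 p [ 391.8 -223.6  124.5] yaw 78.9 d tool [-4.4 -4.8 36.5] roll -0.0018 F [ 0.3  0.2 -0.8] op 0.003 gf 0.0
```

Emit:
move_arm([
  {"xyz": [-2,-5,15],"roll": 0,"grip": 0},
  {"xyz": [-2,0,15],"roll": 0,"grip": 0},
  {"xyz": [0,0,5],"roll": 0,"grip": 0},
  {"xyz": [0,0,2],"roll": 0,"grip": 0},
  {"xyz": [0,0,2],"roll": 0,"grip": 0},
])

```text
time_s: 7.97
position: [0.3967, -0.2303, 0.0884]
tcp_rot: [[-0.982, 0.19, -0.001], [0.19, 0.982, -0.0], [0.001, -0.0, -1.0]]
force: [-3.5, -1.0, 8.6]
opening: 0.005
grasp_force: 3.9
```

Emit:
move_arm([
  {"xyz": [0,0,2],"roll": 0,"grip": 0},
  {"xyz": [0,0,2],"roll": 0,"grip": 0},
  {"xyz": [0,0,2],"roll": 0,"grip": 0},
  {"xyz": [0,0,2],"roll": 0,"grip": 0},
  {"xyz": [0,0,2],"roll": 0,"grip": 0},
])

```text
time_s: 8.38
position: [0.3975, -0.2316, 0.0795]
tcp_rot: [[-0.982, 0.19, 0.002], [0.19, 0.982, -0.003], [-0.002, -0.003, -1.0]]
force: [-2.6, -1.6, 9.1]
opening: 0.006
grasp_force: 4.4
```

Emit:
move_arm([
  {"xyz": [0,0,2],"roll": 0,"grip": 0},
  {"xyz": [0,0,2],"roll": 0,"grip": 0},
  {"xyz": [0,0,2],"roll": 0,"grip": 0},
  {"xyz": [0,0,2],"roll": 0,"grip": 0},
  {"xyz": [0,0,0],"roll": 0,"grip": 0},
])

```text
time_s: 8.8
position: [0.398, -0.232, 0.0713]
tcp_rot: [[-0.982, 0.19, 0.003], [0.19, 0.982, -0.004], [-0.003, -0.003, -1.0]]
force: [-0.6, -2.1, 5.4]
opening: 0.005
grasp_force: 2.6
```

Emit:
move_arm([
  {"xyz": [0,0,2],"roll": 0,"grip": 0},
  {"xyz": [0,0,2],"roll": 0,"grip": 0},
  {"xyz": [0,0,2],"roll": 0,"grip": 0},
  {"xyz": [0,0,2],"roll": 0,"grip": 0},
  {"xyz": [0,0,2],"roll": 0,"grip": 0},
])

```text
time_s: 9.22
position: [0.3984, -0.2329, 0.0619]
tcp_rot: [[-0.982, 0.189, 0.004], [0.189, 0.982, -0.006], [-0.005, -0.005, -1.0]]
force: [-3.6, -4.9, 11.3]
opening: 0.002
grasp_force: 4.8
```

Emit:
move_arm([
  {"xyz": [0,0,2],"roll": 0,"grip": 0},
  {"xyz": [0,0,2],"roll": 0,"grip": 0},
  {"xyz": [0,0,2],"roll": 0,"grip": 0},
  {"xyz": [0,0,2],"roll": 0,"grip": 0},
  {"xyz": [0,0,1],"roll": 0,"grip": 0},
])

```text
time_s: 9.63
position: [0.3986, -0.2333, 0.0527]
tcp_rot: [[-0.982, 0.189, 0.004], [0.189, 0.982, -0.006], [-0.005, -0.005, -1.0]]
force: [-3.4, -6.6, 11.3]
opening: 0.005
grasp_force: 5.1
```

Emit:
move_arm([
  {"xyz": [0,0,2],"roll": 0,"grip": 0},
  {"xyz": [0,0,2],"roll": 0,"grip": 0},
  {"xyz": [0,0,1],"roll": 0,"grip": 0},
])

```text
time_s: 9.88
position: [0.3986, -0.2336, 0.0479]
tcp_rot: [[-0.982, 0.189, 0.004], [0.189, 0.982, -0.007], [-0.006, -0.006, -1.0]]
force: [-4.2, -6.2, 12.3]
opening: 0.004
grasp_force: 6.2
```

Emit:
move_arm([
  {"xyz": [0,0,1],"roll": 0,"grip": 0},
  {"xyz": [0,0,1],"roll": 0,"grip": 0},
  {"xyz": [0,0,0],"roll": 0,"grip": 0},
])

```text
time_s: 10.13
position: [0.3986, -0.2337, 0.0459]
tcp_rot: [[-0.982, 0.189, 0.004], [0.189, 0.982, -0.007], [-0.006, -0.006, -1.0]]
force: [-3.8, -6.0, 10.1]
opening: 0.009
grasp_force: 5.1
```

Emit:
move_arm([
  {"xyz": [0,0,1],"roll": 0,"grip": 0},
  {"xyz": [0,0,0],"roll": 0,"grip": 0},
])

```text
time_s: 10.3
position: [0.3987, -0.2337, 0.0456]
tcp_rot: [[-0.982, 0.189, 0.005], [0.189, 0.982, -0.007], [-0.006, -0.006, -1.0]]
force: [-5.8, -5.6, 18.8]
opening: 0.005
grasp_force: 8.8
```

```bash
python3 meas.py
```

```text
scene wall -69 214 x range [-73.5 -65.2 -61.4] slope 0.005 ymin [ 0.  99.4]
scene wall 69 253 x range [65.7 74.4 77.9] slope 0.004 ymin [-0.  99.1]
scene spec 614 [-30.5  32.2] [-78.3  78. ] 54.9
scene y hist z [(-12, np.float64(27.4), 30), (-8, np.float64(27.7), 28), (-4, np.float64(27.2), 25), (0, np.float64(24.9), 42), (4, np.float64(24.8), 47), (8, np.float64(24.7), 30), (12, np.float64(24.2), 27), (16, np.float64(25.4), 23)]
side wall 69 79 x range [65.8 70.5 75.5] slope 0.003 ymin [-0.6 98.2]
side spec 142 [-2.6 31.6] [ 4.9 81.7] 53.9
side y hist z [(-12, np.float64(26.6), 11), (-8, np.float64(25.6), 13), (-4, np.float64(25.9), 10), (0, np.float64(24.8), 16), (4, np.float64(23.6), 16), (8, np.float64(24.1), 13), (12, np.float64(22.3), 8), (16, np.float64(22.5), 14)]
```

On the stop: the force jumped to 19 N and the pad is at 46 mm. I hold briefly, then ease the treadle up.

Emit:
move_arm([
  {"xyz": [0,0,0.5],"roll": 0,"grip": 0},
  {"xyz": [0,0,0],"roll": 0,"grip": 0},
  {"xyz": [0,0,0],"roll": 0,"grip": 0},
  {"xyz": [0,0,0],"roll": 0,"grip": 0},
])

```text
time_s: 10.73
position: [0.3987, -0.2337, 0.0454]
tcp_rot: [[-0.982, 0.189, 0.005], [0.189, 0.982, -0.007], [-0.006, -0.006, -1.0]]
force: [-4.4, -5.0, 21.0]
opening: 0.007
grasp_force: 10.6
```

Emit:
move_arm([
  {"xyz": [0,0,-4],"roll": 0,"grip": 0},
  {"xyz": [0,0,-4],"roll": 0,"grip": 0},
  {"xyz": [0,0,-4],"roll": 0,"grip": 0},
  {"xyz": [0,0,-4],"roll": 0,"grip": 0},
  {"xyz": [0,0,-4],"roll": 0,"grip": 0},
])

```text
time_s: 11.15
position: [0.3981, -0.231, 0.0634]
tcp_rot: [[-0.982, 0.191, 0.003], [0.191, 0.982, -0.002], [-0.003, -0.001, -1.0]]
force: [2.9, 1.8, 4.3]
opening: 0.009
grasp_force: 2.0
```

Emit:
move_arm([
  {"xyz": [0,0,-4],"roll": 0,"grip": 0},
  {"xyz": [0,0,-4],"roll": 0,"grip": 0},
  {"xyz": [0,0,-4],"roll": 0,"grip": 0},
  {"xyz": [0,0,-4],"roll": 0,"grip": 0},
  {"xyz": [0,0,-4],"roll": 0,"grip": 0},
])

```text
time_s: 11.57
position: [0.3958, -0.2298, 0.082]
tcp_rot: [[-0.981, 0.191, -0.002], [0.191, 0.981, 0.002], [0.003, 0.002, -1.0]]
force: [0.1, 2.9, 1.8]
opening: 0.008
grasp_force: 1.2
```

Emit:
move_arm([
  {"xyz": [0,0,-5],"roll": 0,"grip": 0},
  {"xyz": [0,0,-20],"roll": 0,"grip": 0},
  {"xyz": [0,0,-30],"roll": 0,"grip": 0},
  {"xyz": [0,0,-30],"roll": 0,"grip": 0},
  {"xyz": [0,0,0],"roll": 0,"grip": 0},
])

```text
time_s: 11.98
position: [0.3991, -0.2336, 0.1714]
tcp_rot: [[-0.982, 0.191, 0.007], [0.191, 0.982, -0.008], [-0.008, -0.006, -1.0]]
force: [1.0, -1.8, 0.4]
opening: 0.011
grasp_force: 0.0
```

```bash
python3 meas.py; python3 - <<'E'
from h import *
o=np.array([458,95.5]);a=np.radians(79);ey=np.array([np.cos(a),np.sin(a)]);ex=np.array([ey[1],-ey[0]])
for n in("scene","side"):
    im,d,P,_=cloud(n)
    q0=np.load(n+".npz")["P"].reshape(-1,3)*1000
    for B in(q0,P.reshape(-1,3)*1000):
        q=np.c_[(B[:,:2]-o)@ex,(B[:,:2]-o)@ey,B[:,2]]
        s=q[(q[:,2]>48)&(q[:,2]<60)&(abs(q[:,0])<45)&(q[:,1]>3)&(q[:,1]<100)]
        t=q[(abs(q[:,0])<30)&(abs(q[:,1]+345)<15)&(q[:,2]>40)&(q[:,2]<115)]
        print(n,"spec",len(s),np.percentile(s[:,:2],[2,98],axis=0).round(1).tolist() if len(s) else"","treadle z",np.median(t[:,2]).round(1) if len(t) else "")
    cv2.imwrite(f"pics/end_{n}.png",cv2.resize(im[100:320,100:460,::-1],None,fx=2,fy=2))
E
```

```text
scene wall -69 214 x range [-74.3 -65.1 -61.9] slope 0.001 ymin [-0.  99.3]
scene wall 69 253 x range [65.7 74.4 77.6] slope 0.001 ymin [ 0.1 98.9]
scene spec 502 [-30.7  32.5] [-93.9  79.2] 55.1
scene y hist z [(-12, np.float64(27.9), 39), (-8, np.float64(28.0), 30), (-4, np.float64(27.7), 36), (0, np.float64(25.1), 49), (4, np.float64(24.5), 51), (8, np.float64(25.1), 51), (12, np.float64(25.4), 63), (16, np.float64(25.0), 45)]
side wall 69 77 x range [65.8 70.3 75.5] slope -0.004 ymin [-0.3 95.2]
side spec 58 [15.3 32.1] [23.8 75.3] 54.0
side y hist z [(-12, np.float64(25.9), 8), (-8, np.float64(26.6), 9), (-4, np.float64(26.2), 12), (0, np.float64(24.5), 14), (4, np.float64(23.7), 14), (8, np.float64(23.8), 12), (12, np.float64(23.9), 14), (16, np.float64(23.8), 15)]
scene spec 0  treadle z 96.4
scene spec 432 [[-30.4, 16.1], [33.6, 79.9]] treadle z 96.5
side spec 0  treadle z 96.0
side spec 61 [[13.6, 23.9], [31.9, 75.0]] treadle z 95.9
```

View pics/end_scene.png

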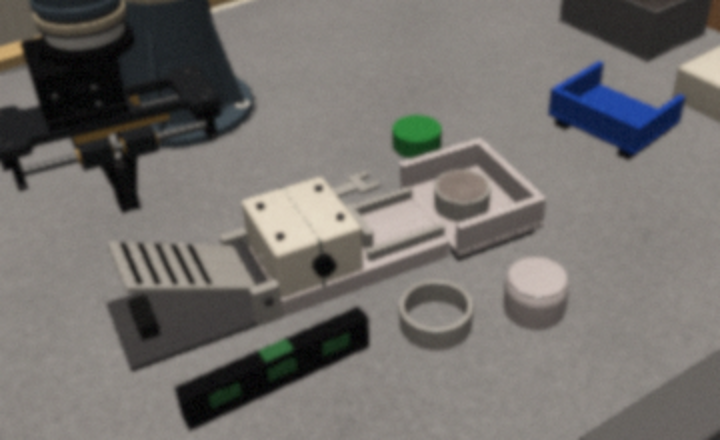

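The picture shows the specimen flat in the docked carrier at crop pixel (462,193). Its centre is about 48 mm past the mouth. The treadle is back at its start height, the bystanders are in place, and the gripper is clear of everything.

```bash
python3 -c "
from rig import bot
print(bot.hand_in())"
```

```text
the job is handed in; nothing more can be done
None
```

I docked the carrier, pressed the treadle to its stop so the specimen ring slid fully onto the carrier, let the treadle come back up, and handed the job in; the hand-in gave no verdict, but the last images show every end condition met.

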